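# Cap the four reeds by size

### The arm

A 7-joint arm with a two-finger parallel gripper is mounted at the origin on the work surface. World frame = base frame: x ahead of the robot, y to its left, z up, the work surface at z = 0. Lengths are in m, angles in rad, forces in N, time in s.
With the tool pointing down it reaches from about 0.35 to 0.9 m from the base axis. Payload 8.1 kg.
Tool frame: the origin (TCP) lies where the fingers leave the gripper's body, on its centre line; the fingertips stand 66 mm ahead of it and the grasp point (between the pads) lies 47 mm ahead of it; z points along the fingers, y is the line along which they close (so a half turn about z gives the same grasp; the last joint's range is limited). The gripper opens to 92 mm and grips with 3 to 60 N. Pads are 19 mm wide; open, the fingers measure 130 mm over their backs; the gripper's body (75 mm by 190 mm) begins 47 mm behind the grasp point.
Start: joints at [1.098, 0.434, 0.025, 1.573, -0.012, 1.134, -0.075], TCP at [0.226, -0.583, 0.292] pointing down, gripper open.
Joint ranges: [-2.62, 2.62], [-0.44, 2.09], [-1.27, 1.32], [0.08, 2.57], [-1.32, 4.46], [0.12, 2], [-2.74, 2.74]. Speed limits (rad/s): [2.22, 2.22, 3.01, 3.01, 3.14, 3.14, 3.14].

### API

Orientations are given as a rotation vector (axis times angle).
In Python, from cell import arm gives the robot as it stands.
- The arm moves only by the tool send_rows, never from a script. Its argument "motion" is text: rows parted by semicolons, each of 7 numbers parted by spaces: the closure, from 0 (fully open) to 1 (shut), then the shift along the world's x, y, z in m, then the turn, a rotation vector about the world's x, y, z in degrees. A call has 1 to 5 rows; each row shifts and turns the commanded pose from where the row before left it; what a row does not reach is not made up. A row lasts 1/8 s, in which the tool goes at most 62.5 mm and 10.7 degrees, less where a joint would pass 70% of its speed; a pose out of reach is approached as far as the arm can. A call is refused whole if a number of a shift passes 0.0625 or a number of a turn 10.7, either way. A call with a gripper value outside its range is refused whole. The fingers move at their own pace and stop on an object; "force" is the grip in N (left out, the last holds). Time passes only in rows, so rows that do not move let the fingers close. It gives the time, the measured TCP pose, the force, the opening and the grip force at its end, in the units of the state.
- arm.observe(): the state, without advancing time (a new reading comes with each control period).
- arm.get_image(name): name is "scene" or "top" or "wrist"; returns (picture, depth): 384x512x3 uint8, blue, green, red; 384x512 float32, m along the optical axis (not along the pixel's ray), 0 where there is no reading.
- arm.camera_model(name): a dict with "fx", "fy", "cx", "cy" (pixels), "view" (4x4, takes a point from world to camera coordinates). Camera axes: x right, y down, z forward; pixel columns grow to the right and rows downward; lengths in m; the calibration is good to about 2 mm. A picture is of the moment at which its call begins: read the wrist's pose just before it. camera_model takes no time and is no camera call; for the wrist camera it gives the pose at the moment of the call.
- arm.sign_off(): hands the job in; it is judged then, once.
The state is a dict: "clock": time; "joints": joint angles; "dq": joint speeds; "joint_efforts": joint torques, N m; "position": TCP position; "ee_rot": TCP orientation; "force": force on the tool from outside, world axes, zero at the start; "ft_torque": the same for the moment, N m; "width": opening from 0.0 (shut) to 1.0 (fully open); "gripper_force": force on a finger pad.
Only numpy, scipy, OpenCV 4.12 (cv2) and the standard library are available. Lean on these libraries where they do the work, as an engineer would, in place of code of your own. Each camera call takes 0.05 s, during which the arm holds its last target. There are 200 camera calls.

### The job

Cover the four reeds that stand on brass bases with the four black ebony reed caps, each cap over the reed of its own size: the smallest cap over the smallest reed, and so on up to the largest. Lower each cap gently all the way, without dropping it or knocking the reed, and leave it upright, flat on the brass base and centred on it. Leave the two silvery ferrules where they are.

Things in the scene. Friction and masses are not known exactly. Their poses are not given: they have to be found in the camera images.
- cap_1: the smallest ebony reed cap: black upright cylinder, outer diameter 33 mm, 42 mm tall, closed flat top, open mouth below (wall 3.5 mm, inner depth 36 mm), about 25 g, standing loose on the bench. Origin: centre of its underside (mouth); z up
- cap_2: the second smallest ebony reed cap: black upright cylinder, outer diameter 40 mm, 54 mm tall, closed flat top, open mouth below (wall 3.5 mm, inner depth 48 mm), about 40 g, standing loose on the bench. Origin: centre of its underside (mouth); z up
- cap_3: the second largest ebony reed cap: black upright cylinder, outer diameter 47 mm, 66 mm tall, closed flat top, open mouth below (wall 3.5 mm, inner depth 60 mm), about 60 g, standing loose on the bench. Origin: centre of its underside (mouth); z up
- cap_4: the largest ebony reed cap: black upright cylinder, outer diameter 54 mm, 78 mm tall, closed flat top, open mouth below (wall 3.5 mm, inner depth 72 mm), about 85 g, standing loose on the bench. Origin: centre of its underside (mouth); z up
- reed_1: the smallest reed: flat cane blade 9 mm wide (along y) and 4 mm thick (along x) with a hemp-bound foot, standing upright in the middle of a fixed round brass base, 49 mm across and 8 mm thick; the reed rises 28 mm above the top of the base. Origin: centre of the underside of the base, on the bench; z up. A cap that covers it stands on top of the base, 8 mm above this origin
- reed_2: the second smallest reed: flat cane blade 12 mm wide (along y) and 4 mm thick (along x) with a hemp-bound foot, standing upright in the middle of a fixed round brass base, 56 mm across and 8 mm thick; the reed rises 40 mm above the top of the base. Origin: centre of the underside of the base, on the bench; z up. A cap that covers it stands on top of the base, 8 mm above this origin
- reed_3: the second largest reed: flat cane blade 16 mm wide (along y) and 4 mm thick (along x) with a hemp-bound foot, standing upright in the middle of a fixed round brass base, 63 mm across and 8 mm thick; the reed rises 52 mm above the top of the base. Origin: centre of the underside of the base, on the bench; z up. A cap that covers it stands on top of the base, 8 mm above this origin
- reed_4: the largest reed: flat cane blade 20 mm wide (along y) and 4 mm thick (along x) with a hemp-bound foot, standing upright in the middle of a fixed round brass base, 70 mm across and 8 mm thick; the reed rises 64 mm above the top of the base. Origin: centre of the underside of the base, on the bench; z up. A cap that covers it stands on top of the base, 8 mm above this origin
- ferrule_wide: bystander: wide nickel-silver ferrule, an upright silvery ring 44 mm outside, 32 mm inside, 22 mm tall, loose. Origin: centre of its underside
- ferrule_long: bystander: narrow nickel-silver ferrule, an upright silvery tube 32 mm outside, 24 mm inside, 36 mm tall, loose. Origin: centre of its underside
Mind the look-alikes: they are no part of the job. What is shaped like the reed_2 but blue or purple is not meant.

How it is judged:
At the end, for the whole second after the job is handed in: Every cap stands upright (within 0.08 rad), released and at rest, over the reed of its own size, flat on the brass base (underside 8 mm above the bench, within 3 mm) with its axis within 12 mm of the centre of the base (horizontal distance between cap_1 and reed_1 below 0.012 m and z of cap_1 in the frame of reed_1 between 0.005 and 0.011 m and angle between each of cap_1, cap_2, cap_3, cap_4's own z axis and vertical below 0.08 rad and linear speed of each of cap_1, cap_2, cap_3, cap_4 below 0.02 m/s and horizontal distance between cap_2 and reed_2 below 0.012 m and z of cap_2 in the frame of reed_2 between 0.005 and 0.011 m and horizontal distance between cap_3 and reed_3 below 0.012 m and z of cap_3 in the frame of reed_3 between 0.005 and 0.011 m and horizontal distance between cap_4 and reed_4 below 0.012 m and z of cap_4 in the frame of reed_4 between 0.005 and 0.011 m); the robot touches nothing.
It fails at once if a cap is dropped onto its reed (falls faster than 0.55 m/s, a free fall of some 15 mm) ((horizontal distance between cap_1 and reed_1 below 0.03 m and z of cap_1 in the frame of reed_1 below 0.06 m and linear speed of cap_1 above 0.55 m/s) or (horizontal distance between cap_2 and reed_2 below 0.03 m and z of cap_2 in the frame of reed_2 below 0.06 m and linear speed of cap_2 above 0.55 m/s) or (horizontal distance between cap_3 and reed_3 below 0.03 m and z of cap_3 in the frame of reed_3 below 0.06 m and linear speed of cap_3 above 0.55 m/s) or (horizontal distance between cap_4 and reed_4 below 0.03 m and z of cap_4 in the frame of reed_4 below 0.06 m and linear speed of cap_4 above 0.55 m/s)).
It fails at once if a reed or its base is struck or pressed with more than 40 N (contact force between any of reed_1, reed_2, reed_3, reed_4 and anything else above 40 N).
It fails at once if a ferrule is moved by more than 20 mm (distance of any of ferrule_wide, ferrule_long from where it was at the start of the episode above 0.02 m).
It also fails if it takes over 118 s, if anything falls off the work surface, if the arm or the gripper's body presses on something with over 40 N, if the wrist force passes 120 N, or if a joint passes its speed limit or range.

## Working session

There is one attempt and no reset: what is moved stays moved. The work goes in short steps, Python scripts to look and compute and a tool call to move; the robot and the scene stay as the last step left them, time stands still between calls to the robot, and variables do not carry over. Pictures are saved under pics/ and viewed, at most 14 in all, crops included, and the job is handed in when it is done.

Besides the shell and the picture viewer there is one more tool, called after "Emit:" by a JSON object that holds its "method" and its "body", one argument or row to a line. send_rows: Moves the arm, as the interface text tells. Its arguments: {"type":"object","properties":{"motion":{"type":"string"},"force":{"type":"number"}},"required":["motion"]}

```bash
mkdir -p pics; ls; python3 - <<'E'
from cell import arm
import cv2,numpy as np
print(arm.observe())
for n in("scene","top"):
    im,d=arm.get_image(n); cv2.imwrite(f"pics/{n}0.png",im); np.savez(f"{n}0.npz",im=im,d=d)
    m=arm.camera_model(n); print(n,m["fx"],m["cx"],m["cy"],np.round(m["view"],3).tolist())
E
```

```text
pics
{'clock': 0.0, 'joints': array([ 1.09839598,  0.43521147,  0.02497767,  1.57412467, -0.01158387,
        1.13395348, -0.07513435]), 'dq': array([-0.0011158 , -0.00178287, -0.00257687,  0.00137919,  0.00051308,
        0.00267573,  0.0025276 ]), 'joint_efforts': array([-7.07374074e-04, -6.67849803e+01,  9.85032097e-01, -3.14456964e+01,
       -6.04828703e-02,  4.27530985e-02,  6.73501404e-05]), 'position': array([ 0.22569374, -0.58238806,  0.29144142]), 'ee_rot': array([-3.08660874e+00, -5.77145840e-01,  6.89016290e-04]), 'force': array([-0.09377953,  0.2429597 , -0.46980518]), 'ft_torque': array([ 0.00435954, -0.04112183, -0.03579674]), 'gripper_force': 0.0, 'width': 1.000322523086324}
scene 379.42766204560684 256.6291940763898 188.12073799593944 [[0.6, 0.8, -0.003, -0.32], [0.489, -0.37, -0.79, -0.187], [-0.633, 0.472, -0.613, 1.141], [0.0, 0.0, 0.0, 1.0]]
top 380.15533667251356 257.4499251291844 181.39782625374525 [[0.006, -1.0, 0.029, 0.015], [-0.987, -0.01, -0.159, 0.484], [0.159, -0.027, -0.987, 0.849], [0.0, 0.0, 0.0, 1.0]]
```

View pics/scene0.png

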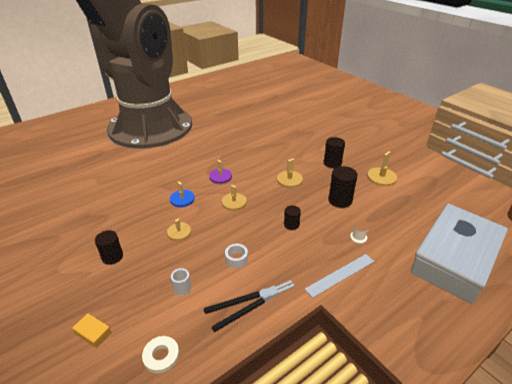

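View pics/top0.png

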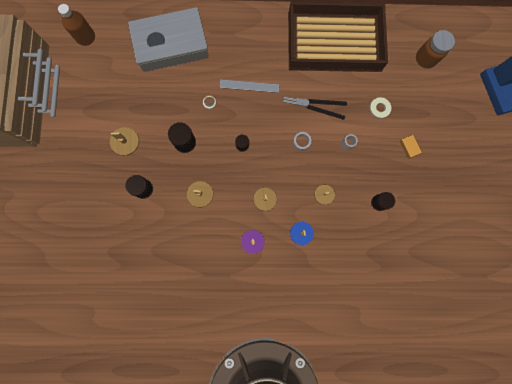

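The top view shows four brass bases at about (124,141), (200,194), (265,199) and (325,194). The caps are at (181,137), (138,186), (242,143) and (384,201). The blue (302,233) and purple (253,242) look-alikes are not meant because the reeds wanted stand on brass. The ferrules are at (303,141) and (350,141).

```bash
cat > h.py <<'E'
import cv2,numpy as np
def cloud(m,d):
    v,u=np.mgrid[:d.shape[0],:d.shape[1]]
    P=np.stack([(u-m["cx"])/m["fx"]*d,(v-m["cy"])/m["fy"]*d,d],-1)
    V=np.array(m["view"]); return (P-V[:3,3])@V[:3,:3]
def ray(m,px,z):
    V=np.array(m["view"]);R=V[:3,:3];c=-R.T@V[:3,3]
    px=np.atleast_2d(px).astype(float)
    r=np.stack([(px[:,0]-m["cx"])/m["fx"],(px[:,1]-m["cy"])/m["fy"],np.ones(len(px))],-1)@R
    return c+r*((z-c[2])/r[:,2])[:,None]
def rays(m,px):
    a=ray(m,px,0.)[0];b=ray(m,px,.1)[0];return a,(b-a)/np.linalg.norm(b-a)
def tri(m1,p1,m2,p2):
    a,u=rays(m1,p1);b,w=rays(m2,p2)
    s=np.linalg.lstsq(np.stack([u,-w],1),b-a,rcond=None)[0]
    A=a+u*s[0];B=b+w*s[1];return (A+B)/2,np.linalg.norm(A-B)
E
python3 - <<'E'
from cell import arm
from h import *
for n in("scene","top"):
    z=np.load(n+"0.npz");im,d=z["im"],z["d"];m=arm.camera_model(n);C=cloud(m,d)
    hsv=cv2.cvtColor(im,cv2.COLOR_BGR2HSV)
    ok=(d>0)&(C[...,0]>.2)&(C[...,0]<.75)&(abs(C[...,1])<.5)
    brass=((hsv[...,0]>15)&(hsv[...,0]<30)&(hsv[...,1]>110)&(hsv[...,2]>90)&ok&(C[...,2]>.001)).astype(np.uint8)
    dark=((im.max(-1)<50)&ok&(C[...,2]>.012)).astype(np.uint8)
    for nm,mk in(("brass",brass),("dark",dark)):
        k,L,S,ce=cv2.connectedComponentsWithStats(mk)
        for i in range(1,k):
            if S[i,4]<60: continue
            q=L==i;P=C[q];zt=np.percentile(P[:,2],95)
            if nm=="dark":
                tp=q&(C[...,2]>zt-.006)
            else:
                tp=q&(C[...,2]<.014)&(C[...,2]>.004)
            v,u=np.nonzero(tp)
            if len(u)<20: continue
            h=cv2.convexHull(np.stack([u,v],1).astype(np.float32))
            zz=np.median(C[tp][:,2])
            W=ray(m,h[:,0],zz)[:,:2].astype(np.float32)
            (c,r)=cv2.minEnclosingCircle(W)
            print(n,nm,"px",np.round(ce[i]),"zmed %.4f zmax %.4f"%(zz,P[:,2].max()),"enc",np.round(c,4),"D %.4f"%(2*r),"mean",np.round(C[tp].mean(0)[:2],4))
E
```

```text
scene brass px [382. 173.] zmed 0.0063 zmax 0.0720 enc [0.5884 0.3401] D 0.0742 mean [0.5899 0.3378]
scene brass px [289. 176.] zmed 0.0063 zmax 0.0593 enc [0.4605 0.1539] D 0.0655 mean [0.4619 0.1522]
scene brass px [234. 200.] zmed 0.0064 zmax 0.0473 enc [ 0.45   -0.0014] D 0.0579 mean [ 0.4513 -0.0028]
scene brass px [179. 231.] zmed 0.0064 zmax 0.0343 enc [ 0.4616 -0.1456] D 0.0510 mean [ 0.463  -0.1465]
scene brass px [ 91. 330.] zmed 0.0090 zmax 0.0191 enc [ 0.5842 -0.3607] D 0.0574 mean [ 0.5984 -0.36  ]
scene dark px [334. 152.] zmed 0.0639 zmax 0.0664 enc [0.4735 0.286 ] D 0.0500 mean [0.4742 0.286 ]
scene dark px [342. 187.] zmed 0.0760 zmax 0.0788 enc [0.5881 0.1922] D 0.0598 mean [0.5899 0.1911]
scene dark px [292. 217.] zmed 0.0398 zmax 0.0425 enc [0.5837 0.0514] D 0.0360 mean [0.5849 0.0504]
scene dark px [109. 246.] zmed 0.0521 zmax 0.0550 enc [ 0.4462 -0.2783] D 0.0435 mean [ 0.446  -0.2792]
top brass px [124. 141.] zmed 0.0098 zmax 0.0754 enc [0.5851 0.3434] D 0.0705 mean [0.5838 0.3414]
top brass px [410. 146.] zmed 0.0092 zmax 0.0251 enc [ 0.5781 -0.3497] D 0.0500 mean [ 0.5753 -0.3448]
top brass px [200. 194.] zmed 0.0097 zmax 0.0613 enc [0.4576 0.1562] D 0.0629 mean [0.4572 0.156 ]
top brass px [324. 194.] zmed 0.0095 zmax 0.0391 enc [ 0.4595 -0.1429] D 0.0490 mean [ 0.459  -0.1431]
top brass px [264. 199.] zmed 0.0095 zmax 0.0513 enc [0.447  0.0007] D 0.0557 mean [0.4467 0.0007]
top dark px [181. 137.] zmed 0.0797 zmax 0.0841 enc [0.5847 0.1971] D 0.0531 mean [0.5845 0.1967]
top dark px [242. 143.] zmed 0.0436 zmax 0.0477 enc [0.5796 0.056 ] D 0.0320 mean [0.5792 0.0564]
top dark px [143. 187.] zmed 0.0672 zmax 0.0719 enc [0.4686 0.2912] D 0.0460 mean [0.4761 0.2865]
top dark px [383. 201.] zmed 0.0554 zmax 0.0591 enc [ 0.4413 -0.2754] D 0.0395 mean [ 0.4411 -0.2756]
```

Both views agree on which cap is which. Top heights are about 42, 54, 66 and 78 mm, and diameters match. The two cameras differ by about 4 mm in absolute position, but cap-to-base offsets within each camera agree to about 1.5 mm. I'll check the obstacles near reed_4, then move above cap_2 and refine with the wrist camera.

```bash
python3 - <<'E'
from cell import arm
from h import *
z=np.load("top0.npz");m=arm.camera_model("top");C=cloud(m,z["d"])
q=(z["d"]>0)&(C[...,2]>.03)&(C[...,1]>.38)&(C[...,1]<.6)&(C[...,0]>.45)&(C[...,0]<.75)
P=C[q]
for y in np.arange(.38,.6,.02):
    s=P[(P[:,1]>=y)&(P[:,1]<y+.02)]
    if len(s): print("%.2f"%y,len(s),"xmin %.3f zmax %.3f"%(s[:,0].min(),s[:,2].max()))
E
```

```text
0.48 78 xmin 0.637 zmax 0.123
0.50 801 xmin 0.634 zmax 0.123
0.52 521 xmin 0.573 zmax 0.134
0.54 2389 xmin 0.569 zmax 0.146
0.56 359 xmin 0.569 zmax 0.145
0.58 57 xmin 0.569 zmax 0.095
```

Emit:
{"method": "send_rows", "body": {
  "motion": "0 0.044 0.06 0 0 0 -7; 0 0.044 0.06 0 0 0 -7; 0 0.044 0.06 0 0 0 -7; 0 0.044 0.06 0 0 0 0; 0 0.042 0.06 0 0 0 0"
}}

```text
clock: 0.72
position: [0.4104, -0.3281, 0.2921]
ee_rot: [-3.142, -0.005, 0.0]
force: [1.3, -0.2, 0.8]
width: 1.002
gripper_force: 0.0
```

Emit:
{"method": "send_rows", "body": {
  "motion": "0 0 0 0 0 0 0; 0 0 0 0 0 0 0; 0 0 0 0 0 0 0"
}}

```text
clock: 1.1
position: [0.4085, -0.3313, 0.2921]
ee_rot: [3.141, 0.001, -0.001]
force: [-0.1, -0.3, -0.0]
width: 1.002
gripper_force: 0.0
```

```bash
cat >> h.py <<'E'
def wrist(arm,name,kind,D):
    # blobs in the wrist view -> centre on the measured top plane
    o=arm.observe();m=arm.camera_model("wrist");im,d=arm.get_image("wrist")
    cv2.imwrite("pics/%s.png"%name,im);C=cloud(m,d);hsv=cv2.cvtColor(im,cv2.COLOR_BGR2HSV)
    print("TCP",np.round(o["position"],4),"rot",np.round(o["ee_rot"],3),"clock",o["clock"])
    if kind=="cap": mk=(im.max(-1)<55)&(d>0)&(C[...,2]>.012)&(C[...,2]<.09)
    else: mk=(hsv[...,0]>15)&(hsv[...,0]<30)&(hsv[...,1]>110)&(hsv[...,2]>90)&(d>0)&(C[...,2]>.001)
    k,L,S,ce=cv2.connectedComponentsWithStats(mk.astype(np.uint8))
    for i in range(1,k):
        if S[i,4]<150: continue
        q=L==i;P=C[q];zt=np.percentile(P[:,2],95)
        tp=q&(C[...,2]>zt-.006) if kind=="cap" else q&(C[...,2]>.003)&(C[...,2]<.013)
        v,u=np.nonzero(tp)
        if len(u)<50: continue
        h=cv2.convexHull(np.stack([u,v],1).astype(np.float32));zz=np.median(C[tp][:,2])
        c,r=cv2.minEnclosingCircle(ray(m,h[:,0],zz)[:,:2].astype(np.float32))
        print("px",np.round(ce[i]),"z %.4f"%zz,"c",np.round(c,4),"D %.4f"%(2*r),"rel",np.round(c-o["position"][:2],4))
E
python3 - <<'E'
from cell import arm
from h import *
wrist(arm,"w1","cap",.04)
m=arm.camera_model("wrist");V=np.array(m["view"]);print("cam",np.round(-V[:3,:3].T@V[:3,3],4))
E
```

```text
TCP [ 0.4085 -0.3313  0.2921] rot [ 3.141e+00  1.000e-03 -1.000e-03] clock 1.1
cam [ 0.4743 -0.3303  0.3841]
```

View pics/w1.png

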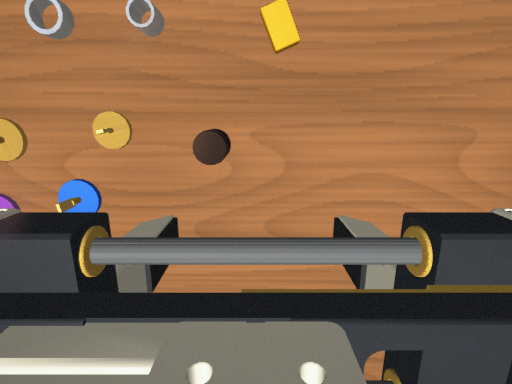

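The wrist view shows cap_2 at (211,147), brownish-black, with reed_1's base at (112,130) and the blue look-alike at (79,198). My darkness threshold was too strict for this view, so I'll loosen it.

```bash
sed -i 's/im.max(-1)<55/im.max(-1)<85/' h.py; python3 - <<'E'
from cell import arm
from h import *
wrist(arm,"w2","cap",.04); wrist(arm,"w3","base",.04)
E
```

```text
TCP [ 0.4086 -0.3313  0.2921] rot [ 3.141e+00  1.000e-03 -1.000e-03] clock 1.15
px [211. 147.] z 0.0534 c [ 0.4419 -0.2779] D 0.0395 rel [0.0333 0.0533]
TCP [ 0.4087 -0.3312  0.2921] rot [ 3.141e+00  1.000e-03 -1.000e-03] clock 1.2
px [280.  25.] z 0.0078 c [ 0.5789 -0.359 ] D 0.0569 rel [ 0.1703 -0.0278]
px [112. 130.] z 0.0074 c [ 0.4593 -0.1451] D 0.0501 rel [0.0506 0.186 ]
px [ 11. 140.] z 0.0072 c [ 0.4469 -0.0034] D 0.0564 rel [0.0382 0.3278]
```

All measurements agree within 2 mm. Going to cap_2: shift (+0.034, +0.0535), then down to TCP z 0.085.

Emit:
{"method": "send_rows", "body": {
  "motion": "0 0.034 0.0535 0 0 0 0; 0 0 0 -0.05 0 0 0; 0 0 0 -0.05 0 0 0; 0 0 0 -0.05 0 0 0; 0 0 0 0 0 0 0"
}}

```text
clock: 1.88
position: [0.4407, -0.2767, 0.1395]
ee_rot: [-3.138, -0.004, 0.01]
force: [-0.2, 0.1, 1.0]
width: 1.0
gripper_force: 0.0
```

Emit:
{"method": "send_rows", "body": {
  "motion": "0 0 0 -0.03 0 0 0; 0 0 0 -0.027 0 0 0; 0 0 0 0 0 0 0; 0 0 0 0 0 0 0"
}}

```text
clock: 2.38
position: [0.4441, -0.278, 0.0872]
ee_rot: [3.14, 0.004, 0.004]
force: [0.7, -0.6, 0.4]
width: 1.002
gripper_force: 0.0
```

Emit:
{"method": "send_rows", "body": {
  "motion": "1 0 0 0 0 0 0; 1 0 0 0 0 0 0; 1 0 0 0 0 0 0; 1 0 0 0 0 0 0; 1 0 0 0 0 0 0",
  "force": 12
}}

```text
clock: 3.0
position: [0.4431, -0.2772, 0.0852]
ee_rot: [-3.142, -0.005, 0.0]
force: [-0.5, 0.0, 0.3]
width: 0.505
gripper_force: 0.0
```

Emit:
{"method": "send_rows", "body": {
  "motion": "1 0 0 0 0 0 0; 1 0 0 0 0 0 0; 1 0 0 0 0 0 0"
}}

```text
clock: 3.38
position: [0.4431, -0.2772, 0.0852]
ee_rot: [3.142, 0.005, -0.0]
force: [0.4, -0.3, -0.3]
width: 0.44
gripper_force: 12.0
```

cap_2 is held, opening 40.5 mm. Lifting it, then carrying it to reed_2.

Emit:
{"method": "send_rows", "body": {
  "motion": "1 0 0 0.03 0 0 0; 1 0 0 0.045 0 0 0; 1 0 0 0.045 0 0 0; 1 0 0.03 0 0 0 0; 1 0.005 0.045 0 0 0 0"
}}

```text
clock: 4.0
position: [0.448, -0.2027, 0.2059]
ee_rot: [3.14, 0.0, 0.002]
force: [1.5, 0.1, -0.9]
width: 0.436
gripper_force: 12.0
```

Emit:
{"method": "send_rows", "body": {
  "motion": "1 0 0.05 0 0 0 0; 1 0 0.05 0 0 0 0; 1 0 0.05 0 0 0 0; 1 0 0.05 0 0 0 0; 1 0 0 0 0 0 0"
}}

```text
clock: 4.62
position: [0.448, 0.0017, 0.2054]
ee_rot: [-3.14, -0.016, -0.001]
force: [0.5, -1.0, -0.2]
width: 0.437
gripper_force: 12.0
```

Emit:
{"method": "send_rows", "body": {
  "motion": "1 0 0 0 0 0 0; 1 0 0 0 0 0 0"
}}

```text
clock: 4.88
position: [0.448, -0.0036, 0.2052]
ee_rot: [3.141, 0.002, -0.0]
force: [-0.2, -0.3, -0.6]
width: 0.437
gripper_force: 12.0
```

```bash
python3 - <<'E'
from cell import arm
from h import *
wrist(arm,"w4","base",.04);wrist(arm,"w4b","cap",.04)
E
```

```text
TCP [ 0.448  -0.0036  0.2052] rot [ 3.141e+00  2.000e-03 -0.000e+00] clock 4.875
px [102. 173.] z 0.0074 c [0.4586 0.1551] D 0.0646 rel [0.0106 0.1587]
px [390. 172.] z 0.0077 c [ 0.4596 -0.1424] D 0.0506 rel [ 0.0115 -0.1388]
px [251. 179.] z 0.0075 c [0.4479 0.0007] D 0.0558 rel [-0.0001  0.0043]
TCP [ 0.448  -0.0036  0.2052] rot [ 3.141e+00  1.000e-03 -0.000e+00] clock 4.925
px [29. 34.] z 0.0731 c [0.5773 0.1741] D 0.0343 rel [0.1293 0.1777]
px [186.  37.] z 0.0414 c [0.5795 0.0558] D 0.0337 rel [0.1315 0.0594]
```

View pics/w4.png

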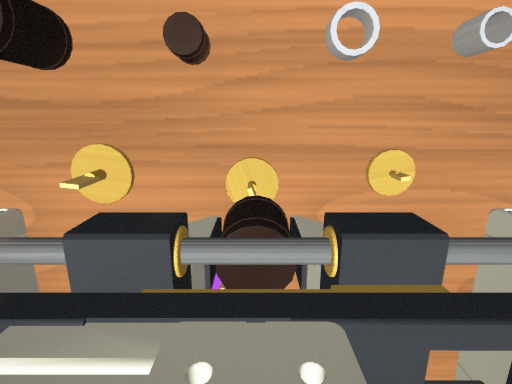

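The wrist view shows the held cap_2 above reed_2's base at (251,179). The wrist camera puts the base at y ≈ +0.0007, so I correct y by +3 mm and lower.

Emit:
{"method": "send_rows", "body": {
  "motion": "1 0 0.0035 0 0 0 0; 1 0 0 -0.025 0 0 0; 1 0 0 -0.025 0 0 0; 1 0 0 -0.025 0 0 0; 1 0 0 -0.02 0 0 0"
}}

```text
clock: 5.6
position: [0.448, 0.0012, 0.1094]
ee_rot: [-3.142, -0.004, 0.001]
force: [0.7, 0.5, 0.5]
width: 0.435
gripper_force: 12.0
```

Emit:
{"method": "send_rows", "body": {
  "motion": "1 0 0 -0.01 0 0 0; 1 0 0 -0.003 0 0 0; 1 0 0 0 0 0 0; 1 0 0 0 0 0 0"
}}

```text
clock: 6.1
position: [0.4485, 0.0013, 0.0978]
ee_rot: [-3.142, -0.005, -0.002]
force: [0.8, 0.9, -0.7]
width: 0.435
gripper_force: 12.0
```

Emit:
{"method": "send_rows", "body": {
  "motion": "1 0 0 -0.0015 0 0 0; 1 0 0 -0.0015 0 0 0; 1 0 0 0 0 0 0; 1 0 0 0 0 0 0"
}}

```text
clock: 6.6
position: [0.4481, 0.0013, 0.0942]
ee_rot: [3.142, 0.005, -0.0]
force: [-0.2, 0.8, -0.3]
width: 0.44
gripper_force: 12.0
```

Emit:
{"method": "send_rows", "body": {
  "motion": "1 0 0 -0.001 0 0 0; 1 0 0 0 0 0 0; 1 0 0 0 0 0 0"
}}

```text
clock: 6.98
position: [0.4481, 0.0013, 0.0932]
ee_rot: [3.142, 0.005, -0.0]
force: [1.3, 0.7, -1.0]
width: 0.439
gripper_force: 12.0
```

Emit:
{"method": "send_rows", "body": {
  "motion": "0.45 0 0 0 0 0 0; 0.3 0 0 0 0 0 0; 0.1 0 0 0 0 0 0; 0 0 0 0 0 0 0; 0 0 0 0 0 0 0"
}}

```text
clock: 7.6
position: [0.4481, 0.0013, 0.0932]
ee_rot: [3.142, 0.005, 0.0]
force: [-0.1, 0.4, -0.5]
width: 0.929
gripper_force: 0.0
```

Emit:
{"method": "send_rows", "body": {
  "motion": "0 0 0 0.03 0 0 0; 0 0 0 0.05 0 0 0; 0 0.03 0 0.05 0 0 0; 0 0.05 0.03 0.02 0 0 0; 0 0.02 0.02 0 0 0 0"
}}

```text
clock: 8.22
position: [0.5513, 0.0526, 0.2456]
ee_rot: [-3.14, -0.005, -0.008]
force: [-0.0, -0.7, -1.4]
width: 1.001
gripper_force: 0.0
```

Emit:
{"method": "send_rows", "body": {
  "motion": "0 0 0 0 0 0 0; 0 0 0 0 0 0 0"
}}

```text
clock: 8.48
position: [0.5472, 0.0506, 0.2427]
ee_rot: [3.141, 0.005, -0.002]
force: [-0.2, -0.7, -0.3]
width: 0.997
gripper_force: 0.0
```

```bash
cat >> h.py <<'E'
def top(arm,name):
    # caps only, top view (reference for placed caps)
    m=arm.camera_model("top");im,d=arm.get_image("top");cv2.imwrite("pics/%s.png"%name,im);C=cloud(m,d)
    mk=(im.max(-1)<50)&(d>0)&(C[...,2]>.012)&(C[...,0]>.3)&(C[...,0]<.7)&(abs(C[...,1])<.45)
    k,L,S,ce=cv2.connectedComponentsWithStats(mk.astype(np.uint8))
    for i in range(1,k):
        if S[i,4]<60: continue
        q=L==i;zt=np.percentile(C[q][:,2],90);tp=q&(abs(C[...,2]-zt)<.006);v,u=np.nonzero(tp);zz=np.median(C[tp][:,2])
        c,r=cv2.minEnclosingCircle(ray(m,cv2.convexHull(np.stack([u,v],1).astype(np.float32))[:,0],zz)[:,:2].astype(np.float32))
        print("top",np.round(ce[i]),"z %.4f"%zz,"c",np.round(c,4),"D %.4f"%(2*r))
E
python3 - <<'E'
from cell import arm
from h import *
wrist(arm,"w5","cap",.04);wrist(arm,"w5b","base",.04);top(arm,"t5")
E
```

```text
TCP [0.5472 0.0506 0.2427] rot [ 3.141e+00  5.000e-03 -2.000e-03] clock 8.475
px [107. 144.] z 0.0774 c [0.5869 0.1959] D 0.0557 rel [0.0396 0.1453]
px [250. 149.] z 0.0416 c [0.581  0.0566] D 0.0322 rel [0.0338 0.006 ]
px [300. 276.] z 0.0616 c [0.4478 0.0027] D 0.0404 rel [-0.0995 -0.0479]
TCP [0.5471 0.0503 0.2428] rot [ 3.141e+00  4.000e-03 -2.000e-03] clock 8.525
px [ 14. 143.] z 0.0072 c [0.5857 0.3377] D 0.0693 rel [0.0385 0.2874]
px [184. 231.] z 0.0074 c [0.4795 0.137 ] D 0.0246 rel [-0.0676  0.0866]
top [184. 147.] z 0.0766 c [0.5652 0.1943] D 0.0339
top [389. 158.] z 0.7213 c [ 0.3878 -0.03  ] D 0.0137
top [146. 190.] z 0.0635 c [0.4659 0.2843] D 0.0412
top [350. 307.] z 0.7802 c [0.3067 0.0071] D 0.0177
top [455. 343.] z 0.7841 c [ 0.3058 -0.029 ] D 0.0167
```

cap_2 is placed: top at z 0.0616 (expected 0.062), centre within about 2 mm of reed_2. Next is cap_4 at (0.587, 0.1955).

Emit:
{"method": "send_rows", "body": {
  "motion": "0 0.02 0.05 0 0 0 0; 0 0.02 0.05 0 0 0 0; 0 0 0.045 0 0 0 0; 0 0 0 0 0 0 0; 0 0 0 0 0 0 0"
}}

```text
clock: 9.25
position: [0.5879, 0.1952, 0.2431]
ee_rot: [3.141, 0.004, -0.001]
force: [-0.6, -0.1, 0.3]
width: 1.001
gripper_force: 0.0
```

Emit:
{"method": "send_rows", "body": {
  "motion": "0 0 0 -0.04 0 0 0; 0 0 0 -0.04 0 0 0; 0 0 0 -0.035 0 0 0; 0 0 0 -0.019 0 0 0; 0 0 0 0 0 0 0"
}}

```text
clock: 9.88
position: [0.5877, 0.1949, 0.1085]
ee_rot: [3.14, 0.003, -0.003]
force: [0.2, -0.2, 0.0]
width: 1.005
gripper_force: 0.0
```

Emit:
{"method": "send_rows", "body": {
  "motion": "0 0 0 0 0 0 0; 0 0 0 0 0 0 0"
}}

```text
clock: 10.12
position: [0.5889, 0.1965, 0.1107]
ee_rot: [-3.141, -0.005, -0.004]
force: [-0.4, 0.3, -0.1]
width: 0.999
gripper_force: 0.0
```

Emit:
{"method": "send_rows", "body": {
  "motion": "1 0 0 0 0 0 0; 1 0 0 0 0 0 0; 1 0 0 0 0 0 0; 1 0 0 0 0 0 0; 1 0 0 0 0 0 0",
  "force": 14
}}

```text
clock: 10.75
position: [0.5881, 0.1963, 0.1092]
ee_rot: [3.142, 0.005, -0.0]
force: [-0.1, 0.3, 1.3]
width: 0.597
gripper_force: 14.0
```

Emit:
{"method": "send_rows", "body": {
  "motion": "1 0 0 0 0 0 0; 1 0 0 0 0 0 0"
}}

```text
clock: 11.0
position: [0.5881, 0.1963, 0.1092]
ee_rot: [3.142, 0.005, -0.0]
force: [-0.5, 0.8, 0.5]
width: 0.597
gripper_force: 14.0
```

Emit:
{"method": "send_rows", "body": {
  "motion": "1 0 0 0.03 0 0 0; 1 0 0 0.04 0 0 0; 1 0 0 0.04 0 0 0; 1 0 0.03 0 0 0 0; 1 0 0.04 0 0 0 0"
}}

```text
clock: 11.62
position: [0.5887, 0.2656, 0.22]
ee_rot: [3.141, 0.001, 0.002]
force: [0.5, -0.5, -0.7]
width: 0.593
gripper_force: 14.0
```

Emit:
{"method": "send_rows", "body": {
  "motion": "1 0 0.04 0 0 0 0; 1 0 0.035 0 0 0 0; 1 0 0 0 0 0 0; 1 0 0 0 0 0 0; 1 0 0 0 0 0 0"
}}

```text
clock: 12.25
position: [0.5886, 0.3396, 0.2191]
ee_rot: [3.14, 0.002, 0.0]
force: [-0.6, -0.7, -0.4]
width: 0.593
gripper_force: 14.0
```

```bash
python3 - <<'E'
from cell import arm
from h import *
wrist(arm,"w6","base",.04);wrist(arm,"w6b","cap",.04)
E
```

```text
TCP [0.5886 0.3396 0.2191] rot [3.14e+00 2.00e-03 0.00e+00] clock 12.25
px [250. 169.] z 0.0076 c [0.5867 0.344 ] D 0.0694 rel [-0.0019  0.0044]
TCP [0.5886 0.3397 0.2193] rot [3.141e+00 2.000e-03 0.000e+00] clock 12.3
px [508. 191.] z 0.0192 c [0.5794 0.0694] D 0.0237 rel [-0.0092 -0.2703]
```

Correcting by (−0.001, +0.0035), then lowering to about 0.1175.

Emit:
{"method": "send_rows", "body": {
  "motion": "1 -0.001 0.0035 0 0 0 0; 1 0 0 -0.02 0 0 0; 1 0 0 -0.025 0 0 0; 1 0 0 -0.025 0 0 0; 1 0 0 -0.015 0 0 0"
}}

```text
clock: 12.98
position: [0.5867, 0.3445, 0.133]
ee_rot: [3.141, 0.005, -0.002]
force: [-0.1, 0.0, -0.9]
width: 0.594
gripper_force: 14.0
```

Emit:
{"method": "send_rows", "body": {
  "motion": "1 0 0 -0.009 0 0 0; 1 0 0 -0.003 0 0 0; 1 0 0 -0.0015 0 0 0; 1 0 0 0 0 0 0; 1 0 0 0 0 0 0"
}}

```text
clock: 13.6
position: [0.5873, 0.3449, 0.1212]
ee_rot: [-3.141, -0.005, -0.001]
force: [-0.1, 1.1, -0.0]
width: 0.592
gripper_force: 14.0
```

Emit:
{"method": "send_rows", "body": {
  "motion": "1 0 0 -0.0015 0 0 0; 1 0 0 -0.0015 0 0 0; 1 0 0 -0.001 0 0 0; 1 0 0 0 0 0 0; 1 0 0 0 0 0 0"
}}

```text
clock: 14.22
position: [0.5871, 0.3448, 0.1172]
ee_rot: [3.142, 0.005, 0.0]
force: [-2.4, -0.8, 5.8]
width: 0.593
gripper_force: 14.0
```

Contact felt at 5.8 N at the expected height. Releasing and moving on to cap_3.

Emit:
{"method": "send_rows", "body": {
  "motion": "0.5 0 0 0 0 0 0; 0.3 0 0 0 0 0 0; 0.1 0 0 0 0 0 0; 0 0 0 0 0 0 0; 0 0 0 0 0 0 0"
}}

```text
clock: 14.85
position: [0.5871, 0.3448, 0.1166]
ee_rot: [3.142, 0.005, -0.0]
force: [-0.0, 0.1, 1.0]
width: 0.968
gripper_force: 0.0
```

Emit:
{"method": "send_rows", "body": {
  "motion": "0 0 0 0.03 0 0 0; 0 0 0 0.04 0 0 0; 0 0 0 0.04 0 0 0; 0 -0.03 -0.01 0.01 0 0 0; 0 -0.04 -0.015 0 0 0 0"
}}

```text
clock: 15.48
position: [0.5172, 0.3201, 0.2379]
ee_rot: [-3.14, -0.004, -0.004]
force: [-0.3, 0.1, -1.0]
width: 0.999
gripper_force: 0.0
```

Emit:
{"method": "send_rows", "body": {
  "motion": "0 -0.04 -0.015 0 0 0 0; 0 -0.04 -0.015 0 0 0 0; 0 0 0 0 0 0 0; 0 0 0 0 0 0 0; 0 0 0 0 0 0 0"
}}

```text
clock: 16.1
position: [0.4381, 0.2901, 0.2368]
ee_rot: [-3.141, -0.004, -0.001]
force: [0.2, -0.5, -0.7]
width: 0.998
gripper_force: 0.0
```

```bash
python3 - <<'E'
from cell import arm
from h import *
wrist(arm,"w7","base",.04);wrist(arm,"w7b","cap",.04)
E
```

```text
TCP [0.4381 0.2901 0.2368] rot [-3.141e+00 -4.000e-03 -1.000e-03] clock 16.1
px [217.  48.] z 0.0074 c [0.5852 0.3435] D 0.0697 rel [0.1471 0.0533]
px [373. 160.] z 0.0077 c [0.4577 0.1575] D 0.0640 rel [ 0.0196 -0.1326]
px [494. 169.] z 0.0076 c [0.447  0.0049] D 0.0567 rel [ 0.0089 -0.2853]
TCP [0.438  0.2901 0.2367] rot [-3.141 -0.004 -0.   ] clock 16.15
px [192.  27.] z 0.0855 c [0.5833 0.3446] D 0.0537 rel [0.1454 0.0545]
px [493.  38.] z 0.0414 c [0.5792 0.0609] D 0.0327 rel [ 0.1412 -0.2293]
px [253. 155.] z 0.0656 c [0.4699 0.2929] D 0.0464 rel [0.0319 0.0028]
px [504. 173.] z 0.0296 c [0.4434 0.0178] D 0.0295 rel [ 0.0054 -0.2723]
```

cap_4 is placed: top z 0.0855 (expected 0.086), within about 2 mm of the base. Next is cap_3: shift (+0.0325, +0.0015), down 0.140.

Emit:
{"method": "send_rows", "body": {
  "motion": "0 0.0325 0.0015 0 0 0 0; 0 0 0 0 0 0 0; 0 0 0 -0.04 0 0 0; 0 0 0 -0.04 0 0 0; 0 0 0 -0.04 0 0 0"
}}

```text
clock: 16.82
position: [0.4693, 0.2914, 0.1155]
ee_rot: [-3.141, -0.005, 0.0]
force: [-0.0, -0.3, -0.4]
width: 0.998
gripper_force: 0.0
```

Emit:
{"method": "send_rows", "body": {
  "motion": "0 0 0 -0.02 0 0 0; 0 0 0 0 0 0 0; 0 0 0 0 0 0 0"
}}

```text
clock: 17.2
position: [0.4698, 0.2917, 0.0975]
ee_rot: [-3.141, -0.005, -0.001]
force: [1.2, -0.2, 0.1]
width: 1.003
gripper_force: 0.0
```

Emit:
{"method": "send_rows", "body": {
  "motion": "1 0 0 0 0 0 0; 1 0 0 0 0 0 0; 1 0 0 0 0 0 0; 1 0 0 0 0 0 0; 1 0 0 0 0 0 0",
  "force": 13
}}

```text
clock: 17.82
position: [0.4696, 0.2913, 0.0968]
ee_rot: [-3.142, -0.005, -0.0]
force: [0.3, 0.4, 0.4]
width: 0.508
gripper_force: 11.1
```

Emit:
{"method": "send_rows", "body": {
  "motion": "1 0 0 0 0 0 0; 1 0 0 0 0 0 0; 1 0 0 0 0 0 0"
}}

```text
clock: 18.2
position: [0.4696, 0.2913, 0.0967]
ee_rot: [3.142, 0.005, -0.0]
force: [0.0, -0.5, 0.7]
width: 0.508
gripper_force: 13.0
```

Emit:
{"method": "send_rows", "body": {
  "motion": "1 0 0 0.03 0 0 0; 1 0 0 0.04 0 0 0; 1 0 0 0.04 0 0 0; 1 -0.006 -0.03 0 0 0 0; 1 -0.006 -0.04 0 0 0 0"
}}

```text
clock: 18.82
position: [0.4574, 0.2214, 0.2072]
ee_rot: [-3.141, -0.008, -0.002]
force: [0.1, -0.8, -1.1]
width: 0.503
gripper_force: 13.0
```

Emit:
{"method": "send_rows", "body": {
  "motion": "1 0 -0.04 0 0 0 0; 1 0 -0.025 0 0 0 0; 1 0 0 0 0 0 0; 1 0 0 0 0 0 0; 1 0 0 0 0 0 0"
}}

```text
clock: 19.45
position: [0.4575, 0.1575, 0.2068]
ee_rot: [-3.141, -0.008, -0.0]
force: [-0.1, -0.4, -1.1]
width: 0.505
gripper_force: 13.0
```

```bash
python3 - <<'E'
from cell import arm
from h import *
wrist(arm,"w8","base",.04)
E
```

```text
TCP [0.4575 0.1575 0.2068] rot [-3.141 -0.008 -0.   ] clock 19.45
px [77. 51.] z 0.0073 c [0.5856 0.3419] D 0.0709 rel [0.1281 0.1844]
px [257. 173.] z 0.0076 c [0.4584 0.1566] D 0.0627 rel [ 0.0009 -0.0009]
px [395. 184.] z 0.0075 c [0.4494 0.0027] D 0.0566 rel [-0.0081 -0.1548]
```

Aligned within 1 mm. Lowering from 0.2068 to 0.1048.

Emit:
{"method": "send_rows", "body": {
  "motion": "1 0 -0.001 -0.02 0 0 0; 1 0 0 -0.025 0 0 0; 1 0 0 -0.025 0 0 0; 1 0 0 -0.015 0 0 0; 1 0 0 -0.008 0 0 0"
}}

```text
clock: 20.12
position: [0.4574, 0.1556, 0.1131]
ee_rot: [3.141, 0.006, -0.001]
force: [-1.1, -0.4, -0.7]
width: 0.506
gripper_force: 13.0
```

Emit:
{"method": "send_rows", "body": {
  "motion": "1 0 0 -0.004 0 0 0; 1 0 0 -0.002 0 0 0; 1 0 0 0 0 0 0; 1 0 0 0 0 0 0"
}}

```text
clock: 20.62
position: [0.4578, 0.1553, 0.1081]
ee_rot: [-3.141, -0.005, -0.001]
force: [0.0, 0.4, -0.5]
width: 0.504
gripper_force: 13.0
```

Emit:
{"method": "send_rows", "body": {
  "motion": "1 0 0 -0.0015 0 0 0; 1 0 0 -0.0015 0 0 0; 1 0 0 -0.0005 0 0 0; 1 0 0 0 0 0 0; 1 0 0 0 0 0 0"
}}

```text
clock: 21.25
position: [0.4577, 0.1554, 0.1046]
ee_rot: [-3.141, -0.005, -0.001]
force: [-0.5, -0.2, 5.0]
width: 0.508
gripper_force: 13.0
```

Emit:
{"method": "send_rows", "body": {
  "motion": "0.45 0 0 0 0 0 0; 0.3 0 0 0 0 0 0; 0.1 0 0 0 0 0 0; 0 0 0 0 0 0 0; 0 0 0 0 0 0 0"
}}

```text
clock: 21.88
position: [0.4576, 0.1553, 0.1042]
ee_rot: [3.142, 0.005, -0.0]
force: [-0.1, 0.2, -0.0]
width: 0.935
gripper_force: 0.0
```

Emit:
{"method": "send_rows", "body": {
  "motion": "0 0 0 0.03 0 0 0; 0 0 0 0.04 0 0 0; 0 0 0 0.04 0 0 0; 0 0.03 -0.02 0.02 0 0 0; 0 0.03 -0.04 0 0 0 0"
}}

```text
clock: 22.5
position: [0.5192, 0.0967, 0.2365]
ee_rot: [-3.14, -0.011, -0.007]
force: [1.5, -0.8, -0.0]
width: 0.997
gripper_force: 0.0
```

Emit:
{"method": "send_rows", "body": {
  "motion": "0 0.03 -0.04 0 0 0 0; 0 0 0 0 0 0 0; 0 0 0 0 0 0 0; 0 0 0 0 0 0 0"
}}

```text
clock: 23.0
position: [0.5469, 0.0566, 0.2342]
ee_rot: [-3.141, -0.008, 0.001]
force: [-0.6, 0.9, 0.0]
width: 0.999
gripper_force: 0.0
```

```bash
python3 - <<'E'
from cell import arm
from h import *
wrist(arm,"w9","cap",.04)
E
```

```text
TCP [0.5469 0.0566 0.2342] rot [-3.141e+00 -8.000e-03  1.000e-03] clock 23.0
px [  7. 146.] z 0.0284 c [0.5818 0.3225] D 0.0350 rel [0.0348 0.266 ]
px [256. 150.] z 0.0415 c [0.5811 0.0567] D 0.0326 rel [0.0342 0.0001]
px [171. 279.] z 0.0734 c [0.458  0.1477] D 0.0387 rel [-0.089   0.0911]
px [306. 276.] z 0.0616 c [0.4492 0.0025] D 0.0403 rel [-0.0977 -0.054 ]
```

cap_3 is placed (top z 0.0734, partly hidden here). Next is cap_1: shift x +0.0345, down 0.161.

Emit:
{"method": "send_rows", "body": {
  "motion": "0 0.0345 0 0 0 0 0; 0 0 0 0 0 0 0; 0 0 0 -0.04 0 0 0; 0 0 0 -0.04 0 0 0; 0 0 0 -0.04 0 0 0"
}}

```text
clock: 23.68
position: [0.5812, 0.056, 0.1134]
ee_rot: [-3.141, -0.007, -0.0]
force: [-0.2, 0.2, 0.6]
width: 0.996
gripper_force: 0.0
```

Emit:
{"method": "send_rows", "body": {
  "motion": "0 0 0 -0.02 0 0 0; 0 0 0 -0.012 0 0 0; 0 0 0 -0.007 0 0 0; 0 0 0 0 0 0 0; 0 0 0 0 0 0 0"
}}

```text
clock: 24.3
position: [0.5825, 0.0554, 0.076]
ee_rot: [-3.141, -0.005, -0.002]
force: [0.0, 0.7, 0.7]
width: 1.0
gripper_force: 0.0
```

Emit:
{"method": "send_rows", "body": {
  "motion": "1 0 0 0 0 0 0; 1 0 0 0 0 0 0; 1 0 0 0 0 0 0; 1 0 0 0 0 0 0; 1 0 0 0 0 0 0",
  "force": 10
}}

```text
clock: 24.92
position: [0.5821, 0.0553, 0.0752]
ee_rot: [3.142, 0.005, -0.0]
force: [0.2, 0.3, 0.0]
width: 0.505
gripper_force: 0.0
```

Emit:
{"method": "send_rows", "body": {
  "motion": "1 0 0 0 0 0 0; 1 0 0 0 0 0 0; 1 0 0 0 0 0 0; 1 0 0 0 0 0 0"
}}

```text
clock: 25.42
position: [0.582, 0.0553, 0.0752]
ee_rot: [3.142, 0.005, -0.0]
force: [0.3, -0.6, -0.9]
width: 0.353
gripper_force: 10.0
```

Emit:
{"method": "send_rows", "body": {
  "motion": "1 0 0 0.03 0 0 0; 1 0 0 0.045 0 0 0; 1 0 0 0.045 0 0 0; 1 -0.0215 -0.03 0 0 0 0; 1 -0.025 -0.04 0 0 0 0"
}}

```text
clock: 26.05
position: [0.5356, -0.0145, 0.196]
ee_rot: [-3.141, -0.009, -0.003]
force: [0.6, -0.8, -0.7]
width: 0.353
gripper_force: 10.0
```

Emit:
{"method": "send_rows", "body": {
  "motion": "1 -0.025 -0.04 0 0 0 0; 1 -0.025 -0.045 0 0 0 0; 1 -0.025 -0.044 0 0 0 0; 1 0 0 0 0 0 0; 1 0 0 0 0 0 0"
}}

```text
clock: 26.68
position: [0.4608, -0.1435, 0.1954]
ee_rot: [-3.141, -0.004, -0.001]
force: [-0.7, 0.2, 0.2]
width: 0.356
gripper_force: 10.0
```

Emit:
{"method": "send_rows", "body": {
  "motion": "1 0 0 0 0 0 0; 1 0 0 0 0 0 0"
}}

```text
clock: 26.92
position: [0.4611, -0.1427, 0.1952]
ee_rot: [-3.141, -0.008, -0.0]
force: [0.3, -0.1, 0.0]
width: 0.354
gripper_force: 10.0
```

```bash
python3 - <<'E'
from cell import arm
from h import *
wrist(arm,"w10","base",.04)
E
```

```text
TCP [ 0.4611 -0.1427  0.1952] rot [-3.141 -0.008 -0.   ] clock 26.925
px [493.  59.] z 0.0081 c [ 0.58   -0.3566] D 0.0584 rel [ 0.119  -0.2139]
px [257. 185.] z 0.0076 c [ 0.46   -0.1437] D 0.0491 rel [-0.0011 -0.001 ]
px [125. 187.] z 0.0074 c [ 0.449 -0.001] D 0.0561 rel [-0.012   0.1417]
```

Aligned within 1 mm, allowing for the cap's 1 mm offset in the grip. Lowering 0.112 in all.

Emit:
{"method": "send_rows", "body": {
  "motion": "1 0 -0.001 -0.025 0 0 0; 1 0 0 -0.03 0 0 0; 1 0 0 -0.025 0 0 0; 1 0 0 -0.016 0 0 0; 1 0 0 -0.008 0 0 0"
}}

```text
clock: 27.6
position: [0.4605, -0.1442, 0.0904]
ee_rot: [-3.141, -0.006, 0.002]
force: [0.0, 0.1, -0.7]
width: 0.352
gripper_force: 10.0
```

Emit:
{"method": "send_rows", "body": {
  "motion": "1 0 0 -0.004 0 0 0; 1 0 0 0 0 0 0; 1 0 0 0 0 0 0"
}}

```text
clock: 27.98
position: [0.4609, -0.1448, 0.0878]
ee_rot: [3.141, 0.005, 0.001]
force: [-0.2, 0.0, 0.1]
width: 0.351
gripper_force: 10.0
```

Emit:
{"method": "send_rows", "body": {
  "motion": "1 0 0 -0.0015 0 0 0; 1 0 0 -0.0015 0 0 0; 1 0 0 -0.001 0 0 0; 1 0 0 0 0 0 0; 1 0 0 0 0 0 0"
}}

```text
clock: 28.6
position: [0.4606, -0.1447, 0.0832]
ee_rot: [3.142, 0.005, -0.0]
force: [0.9, 0.3, -0.3]
width: 0.355
gripper_force: 10.0
```

Contact is due at 0.0832, so at most about 0.5 mm is left. Releasing and retreating clear.

Emit:
{"method": "send_rows", "body": {
  "motion": "0.6 0 0 0 0 0 0; 0.45 0 0 0 0 0 0; 0.2 0 0 0 0 0 0; 0 0 0 0 0 0 0; 0 0 0 0 0 0 0"
}}

```text
clock: 29.22
position: [0.4606, -0.1447, 0.0832]
ee_rot: [3.142, 0.005, -0.0]
force: [1.3, 0.8, -0.5]
width: 0.786
gripper_force: 0.0
```

Emit:
{"method": "send_rows", "body": {
  "motion": "0 0 0 0.03 0 0 0; 0 0 0 0.045 0 0 0; 0 0 0 0.045 0 0 0; 0 -0.04 -0.03 0.03 0 0 0; 0 -0.04 -0.04 0.03 0 0 0"
}}

```text
clock: 29.85
position: [0.3808, -0.2138, 0.2637]
ee_rot: [3.141, 0.009, 0.001]
force: [0.7, -1.5, 0.3]
width: 1.001
gripper_force: 0.0
```

Emit:
{"method": "send_rows", "body": {
  "motion": "0 -0.03 -0.04 0 0 0 0; 0 -0.02 -0.05 0 0 0 0; 0 0 -0.05 0 0 0 0; 0 0 -0.05 0 0 0 0; 0 0 0 0 0 0 0"
}}

```text
clock: 30.48
position: [0.3304, -0.4073, 0.2623]
ee_rot: [3.14, -0.003, -0.001]
force: [-0.3, 1.0, -0.7]
width: 1.003
gripper_force: 0.0
```

Emit:
{"method": "send_rows", "body": {
  "motion": "0 0 -0.05 0 0 0 0; 0 0 -0.05 0 0 0 0; 0 0 0 0 0 0 0; 0 0 0 0 0 0 0"
}}

```text
clock: 30.98
position: [0.3319, -0.5024, 0.2621]
ee_rot: [-3.14, -0.006, 0.0]
force: [0.0, 0.3, -0.3]
width: 1.002
gripper_force: 0.0
```

```bash
python3 - <<'E'
from cell import arm
from h import *
top(arm,"t9"); im,d=arm.get_image("scene");cv2.imwrite("pics/s9.png",im)
print(arm.observe()["position"])
E
```

```text
top [117. 136.] z 0.0878 c [0.5835 0.3434] D 0.0538
top [198. 191.] z 0.0757 c [0.4564 0.155 ] D 0.0458
top [326. 193.] z 0.0515 c [ 0.4585 -0.1425] D 0.0319
top [265. 197.] z 0.0637 c [0.4452 0.002 ] D 0.0382
[ 0.33216143 -0.5020999   0.26248921]
```

View pics/s9.png

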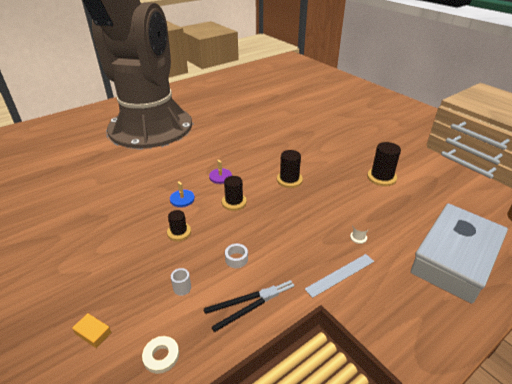

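The final scene view shows all four caps standing upright on their brass bases, at (385,163), (290,168), (234,192) and (178,224). In the top view every cap is within about 2.5 mm of the base centre measured from that same camera, with tops 8 mm higher than before. The ferrules are where they were, at (236,255) and (181,281).

```bash
python3 -c "
from cell import arm
print(arm.sign_off())"
```

```text
the job is handed in; nothing more can be done
None
```

I placed all four ebony caps on their matching reeds, each flat on its brass base and within about 2.5 mm of centre; I left the ferrules alone and handed the job in at about 31 s (sign-off gave no verdict).

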